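# Gauge a drilled stone core in the bench caliper

## Task

Take the tall stone core out of the white tray and stand it upright on the beam of the bench caliper, in line between the two jaws; do not drop it. Then slide the loose jaw gently shut on it until the measuring force registers: the pointer on the sprung anvil must stand between the two black ridges on its housing, and the anvil must never be driven fully in. Leave the core clamped like that, let go, and leave everything else where it is.

Things in the scene. Friction and masses are not known exactly. Their poses are not given: they have to be found in the camera images.
- tall_core: The core to measure: grey drilled stone cylinder with two paler bands, 42 mm diameter, 64 mm tall (the two others are only 36 mm tall), about 0.22 kg, standing upright in the tray. Origin: centre of its underside, z along its axis.
- tray: White plastic tray, 170 (x) by 290 (y) by 35 mm high, walls and floor 5 mm thick, fixed. Origin: centre of its underside; the three cores stand on its floor in a row along its y, about 88 mm apart, in any order.
- caliper: Bench caliper, fixed to the bench: aluminium beam 60 mm wide (x), 260 mm long (y, from -125 to +135), its top 14 mm above the bench. Origin: under the beam on the bench. Its y axis is the measuring axis: the sliding jaw (dark steel grip block) is at the -y end, the sprung anvil and its grey housing (56 mm wide, from y = 101 to 135, 66 mm high) at the +y end.
- bed (a point): Point on top of the beam (14 mm above the bench), on the measuring axis, 40 mm short of the face of the anvil at rest, the middle of the free space between the jaws when the jaw is 30 mm closed. Axes as the caliper.
- jaw_face (a point): Centre of the face of the sliding jaw that touches the core, 40 mm above the bench; the jaw plate is 44 mm wide, 8 mm thick, from 16 to 62 mm above the bench. Axes as the caliper; the core lies to its +y.
- jaw_grip (a point): Centre of the top of the sliding jaw's grip block, 68 mm above the bench: upright block 28 mm wide (caliper x), 44 mm long (y), behind the jaw plate, 30 mm from the jaw face. It can be gripped from above across its 28 mm width, both sides free down to 17 mm above the bench, or pushed.
- jaw (a joint): Travel of the sliding jaw towards the anvil in m: 0 fully open (110 mm between the faces), starts between 0 and 0.03, at most 0.095. Slides with about 6 N of friction and stays where it is left. Distance between the faces = 0.110 - jaw + anvil, so with the 42 mm core clamped jaw = 0.068 + anvil.
- anvil (a joint): Travel of the sprung anvil in m as it is pushed in along caliper +y: 0 at rest, 0.014 fully in. Spring 300 N/m (about 2 N half-way in), weaker than the jaw's friction. The pointer stands between the ridges from 0.0025 to 0.0115 (middle 0.007).
- anvil_face (a point): Centre of the anvil face that touches the core (40 mm wide, from 18 to 58 mm above the bench), 40 mm above the bench; it moves with the anvil. Axes as the caliper; the core lies to its -y.
- pointer_tip (a point): Tip of the black pointer that rides with the anvil, about 70 mm above the bench, over the housing; the two black ridges across the housing top lie at caliper y = 107.5 and 116.5 mm, the tip at rest at y = 105 mm.
- short_core_a: Bystander: short stone core, 42 mm diameter, 36 mm tall, in the tray. Origin under its centre.
- short_core_b: Bystander: another short stone core, same size. Origin under its centre.
- sample_bottle: Bystander: clear sample bottle with a blue cap, 68 mm diameter, 140 mm tall, beyond the work. Origin under its centre.
- cobble: Bystander: pale rounded cobble, 72 mm diameter, 41 mm tall, on the bench beyond the work. Origin under its centre.
There are look-alikes about, which are no part of the job. Leave any turquoise look-alike of the tall_core alone.

How it is judged:
On the way, in this order (a step that is already met when the one before it is completed fails the run):
1. the tall core stands on the caliper's beam between the jaws, the anvil not yet pressed (z of tall_core in the frame of caliper between 0.01 and 0.018 m and angle between tall_core's own z axis and vertical below 0.12 rad and y of tall_core in the frame of anvil_face below -0.018 m and y of tall_core in the frame of jaw_face above 0.018 m and x of tall_core in the frame of caliper between -0.02 and 0.02 m and value of joint anvil below 0.0025 m), for 0.1 s.
2. the jaw is shut on the core and the anvil's pointer stands between the ridges (value of joint anvil between 0.0025 and 0.0115 m and y of tall_core in the frame of anvil_face between -0.025 and -0.018 m and y of tall_core in the frame of jaw_face between 0.018 and 0.025 m and x of tall_core in the frame of caliper between -0.016 and 0.016 m), for 0.1 s.
At the end, for the whole second after the job is handed in: The tall core stands upright (within 0.12 rad) and at rest on the beam, its axis within 16 mm of the measuring axis, touching both jaw and anvil (its axis 18 to 25 mm from each face), with the anvil pushed in 2.5 to 11.5 mm (pointer between the ridges) and the jaw at rest (all of step 2 and z of tall_core in the frame of caliper below 0.018 m and angle between tall_core's own z axis and vertical below 0.12 rad and linear speed of tall_core below 0.01 m/s and velocity of joint jaw between -0.003 and 0.003 m/s).
It fails at once if the anvil is driven fully in (beyond 13.3 mm of its 14 mm) (value of joint anvil above 0.0133 m).
It fails at once if the tall core is dropped (falls free with its foot more than 35 mm above the bench) (height (world z) of tall_core above 0.035 m and contact force between tall_core and anything else below 0.02 N).
It fails at once if a bystander is moved more than 30 mm or tipped over (distance of any of short_core_a, short_core_b, sample_bottle, cobble from where it was at the start of the episode above 0.03 m or angle between any of short_core_a, short_core_b, sample_bottle, cobble's own z axis and vertical above 0.5 rad).
It also fails if it takes over 53 s, if anything falls off the work surface, if the arm or the gripper's body presses on something with over 40 N, if the wrist force passes 120 N, or if a joint passes its speed limit or range.

## Robot

A 6-joint arm with a two-finger parallel gripper is mounted at the origin on the work surface. World frame = base frame: x ahead of the robot, y to its left, z up, the work surface at z = 0. Lengths are in m, angles in rad, forces in N, time in s.
With the tool pointing down it reaches from about 0.25 to 0.725 m from the base axis. Payload 4 kg.
Tool frame: the origin (TCP) lies between the finger pads; the fingertips stand 25 mm ahead of it and the grasp point (between the pads) lies 6 mm ahead of it; z points along the fingers, x is the direction in which the jaws open and shut, and the axes are right-handed (so a half turn about z gives the same grasp; the last joint's range is limited). The gripper opens to 85 mm and grips with 20 to 120 N. Pads are 22 mm wide; open, the fingers measure 114 mm over their backs; the gripper's body (76 mm by 85 mm) begins 54 mm behind the grasp point. The pads swing forward as they close: fully open they stand 13 mm farther back than shut.
Start: joints at [-1.226, 0.241, 0.005, 1.335, 0, 1.571], TCP at [0.169, -0.471, 0.256] pointing down, gripper open.
Joint ranges: [-2.72, 2.72], [-1.05, 1.87], [-1.09, 1.28], [-1.99, 2.15], [-1.42, 1.44], [-3.14, 3.14]. Speed limits (rad/s): [2.79, 2.79, 3.14, 3.14, 3.14, 3.14].

## Interface

Orientations are given as a unit quaternion [w, x, y, z].
In Python, from rig import monitor, camera, camera_params, order gives the robot as it stands.
- The arm moves only by the tool drive_tool, never from a script. Its argument "increments" is a list of rows, each an object with "delta_pos": the shift along the tool's x, y, z each as a share of 30 mm, from -1 to 1, a list of three; "dr": the turn, a rotation vector about the tool's x, y, z each as a share of 0.08 rad, from -1 to 1, a list of three. In form: [{"delta_pos": [x, y, z], "dr": [wx, wy, wz]}, ...]. A call has 1 to 20 rows; each row shifts and turns the pose as measured when the row begins, along the tool's axes as they then stand; what a row does not reach is not made up. A row lasts 1/12 s, in which the tool goes at most 41.7 mm and 7.16 degrees, less where a joint would pass 70% of its speed; a pose out of reach is approached as far as the arm can. A call with a number of a shift or a turn outside -1 to 1 is refused whole. A call with a gripper value outside its range is refused whole. "grip" is the opening, from -1 (shut) to 1 (fully open), set as the call begins (left out, the last holds). The fingers move at their own pace and stop on an object; "squeeze" is the grip in N (left out, the last holds). Time passes only in rows, so rows that do not move let the fingers close. It gives the time, the measured TCP pose, the force and the opening at its end, in the units of the state.
- monitor.get_state(): the state, without advancing time (a new reading comes with each control period).
- camera(name): name is "scene" or "top" or "wrist"; returns the picture (400x640x3 uint8, red, green, blue); there is no depth.
- camera_params(name): a dict with "camera_matrix" (3x3 intrinsics, pixels), "R" (3x3) and "t" (3): a world point X has camera coordinates R X + t. Camera axes: x right, y down, z forward; pixel columns grow to the right and rows downward; lengths in m; the calibration is good to about 2 mm. A picture is of the moment at which its call begins: read the wrist's pose just before it. camera_params takes no time and is no camera call; for the wrist camera it gives the pose at the moment of the call.
- order.sign_off(): hands the job in, once; it reports no verdict.
The state is a dict: "clock": time; "qpos": joint angles; "qvel": joint speeds; "joint_efforts": joint torques, N m; "position": TCP position; "eef_rot": TCP orientation; "wrist_force": force on the tool from outside, world axes, zero at the start; "ft_torque": the same for the moment, N m; "width": opening from 0.0 (shut) to 1.0 (fully open).
Only numpy, scipy, OpenCV 4.12 (cv2) and the standard library are available. Lean on these libraries where they do the work, as an engineer would, in place of code of your own. Each camera call takes 0.05 s, during which the arm holds its last target. There are 200 camera calls.

## Working session

There is one attempt and no reset: what is moved stays moved. The work goes in short steps, Python scripts to look and compute and a tool call to move; the robot and the scene stay as the last step left them, time stands still between calls to the robot, and variables do not carry over. Pictures are saved under pics/ and viewed, about 8 in all and at most 12, crops included, and the job is handed in when it is done.

Besides the shell and the picture viewer there is one more tool, called after "Request:" as name(argument=value, ...) on one line, values as JSON. drive_tool: Moves the arm, as the interface text tells. Shift numbers are shares of 30 mm and turn numbers shares of 0.08 rad, none past 1 either way. Its arguments: {"type":"object","properties":{"increments":{"type":"array"},"grip":{"type":"number"},"squeeze":{"type":"number"}},"required":["increments"]}

```bash
mkdir -p pics; cat > h.py <<'E'
import numpy as np, cv2
from rig import monitor, camera, camera_params, order
def snap(n,f):
    im=camera(n); cv2.imwrite('pics/'+f,im[:,:,::-1]); return im
def w(p,u,v,z):
    K,R,t=(np.array(p[k]) for k in("camera_matrix","R","t"))
    d=R.T@np.linalg.solve(K,[u,v,1]); c=-R.T@t
    return (c+d*(z-c[2])/d[2]).round(4)
def px(p,X):
    K,R,t=(np.array(p[k]) for k in("camera_matrix","R","t"))
    q=K@(R@np.array(X)+t); return (q[:2]/q[2]).round(1)
E
python3 - <<'E'
from h import *
for n in("top","scene"):
    snap(n,n+'0.png'); p=camera_params(n); R=np.array(p["R"]);print(n,-R.T@p["t"],R.round(3).tolist(),p["camera_matrix"])
print(monitor.get_state())
E
```

```text
top [ 5.03667704e-01 -4.43470586e-04  1.02118435e+00] [[0.03, -1.0, 0.007], [-0.998, -0.03, -0.055], [0.055, -0.005, -0.998]] [[425.00541214   0.         314.01385802]
 [  0.         425.00541214 200.91761465]
 [  0.           0.           1.        ]]
scene [1.10529129 0.02133647 0.92447745] [[-0.022, 1.0, -0.01], [0.851, 0.013, -0.526], [-0.525, -0.02, -0.851]] [[390.8335175    0.         327.31466409]
 [  0.         390.8335175  203.35918163]
 [  0.           0.           1.        ]]
{'clock': 0.1, 'qpos': array([-1.22599696e+00,  2.41349088e-01,  3.83785024e-03,  1.33521434e+00,
        3.85637815e-06,  1.57080727e+00]), 'qvel': array([-1.17681499e-03, -1.67674068e-03,  2.78897266e-03, -1.20606396e-03,
       -1.41274923e-05,  1.91635718e-04]), 'joint_efforts': array([ 1.07895066e-03, -3.73138797e+01,  2.53009808e+01,  1.08380121e-02,
       -2.08269694e-05, -2.23436906e-06]), 'position': array([ 0.16882453, -0.47006894,  0.25548818]), 'eef_rot': array([-5.56543902e-04,  8.17923077e-01, -5.75326786e-01, -7.87886954e-04]), 'wrist_force': array([ 0.53632234, -0.36160079, -0.28809388]), 'ft_torque': array([ 0.00839932, -0.00962224,  0.02043014]), 'width': 0.9978538056256596}
```

View pics/top0.png

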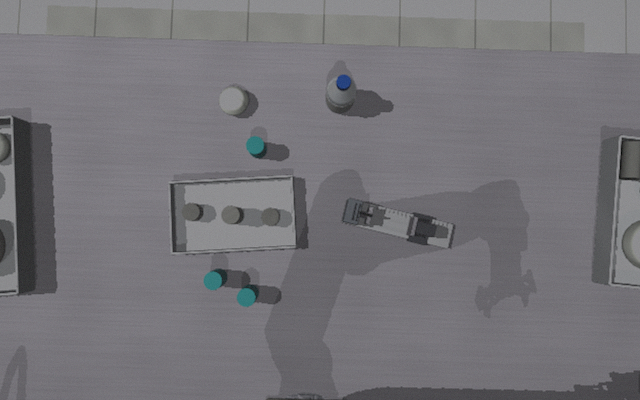

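View pics/scene0.png

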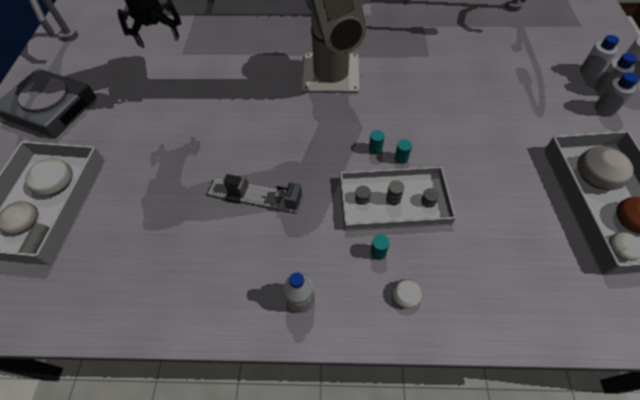

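Top: the tray has three cores at (192,212), (232,214) and (271,216), and the caliper runs from (345,211) to (453,235). In the scene view the middle core at (395,192) looks tallest. I'll enlarge crops next.

```bash
python3 - <<'E'
from h import *
t=cv2.imread('pics/top0.png'); s=cv2.imread('pics/scene0.png')
f=lambda a,x,y,w_,h_,k:cv2.resize(a[y:y+h_,x:x+w_],None,fx=k,fy=k,interpolation=cv2.INTER_CUBIC)
a=f(t,335,190,130,65,6)   # 780x390
b=f(s,335,160,130,70,3); c=f(t,165,170,130,70,3)
m=np.vstack([a,np.hstack([b,c])]); m=np.clip(m*1.6,0,255).astype('uint8'); cv2.imwrite('pics/c1.png',m[:600]); print(m.shape)
E
```

```text
(600, 780, 3)
```

View pics/c1.png

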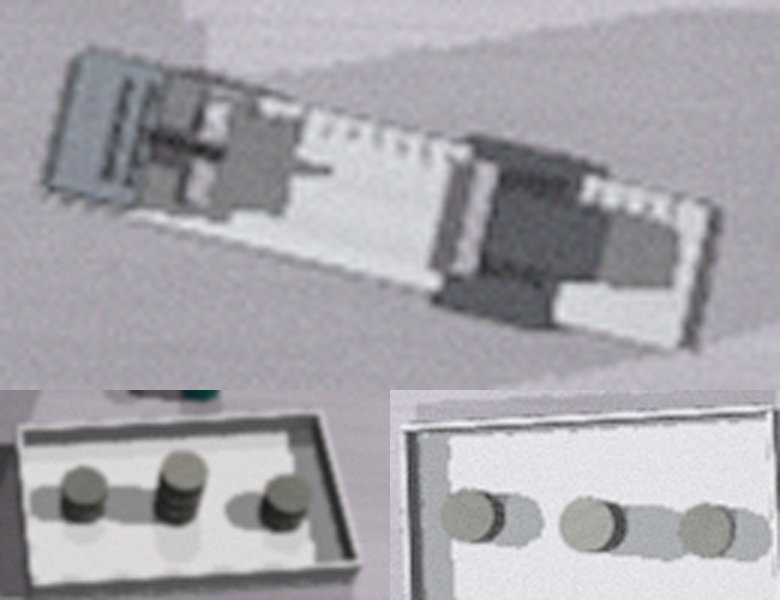

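The middle core is the tall one: its top centre is at about (230.7,214.7) in the top image. The beam's right end has corners at crop (712,205) and (690,345), and the grip block top is at about (546,236).

```bash
python3 - <<'E'
from h import *
p=camera_params("top")
g=lambda u,v,z:w(p,(u+.5)/6-.5+335,(v+.5)/6-.5+190,z)
print("core",w(p,230.4,214.4,.069))
e=(g(712,205,.014)+g(690,345,.014))/2
A=g(690,345,.014);B=g(140,218,.014);C=g(712,205,.014);D=g(265,100,.014)
for q in(A,B,C,D):print(q)
for a,b in((A,B),(C,D)):
    d=b-a;print(np.degrees(np.arctan2(d[1],d[0])))
d=((B-A)/np.linalg.norm(B-A)+(D-C)/np.linalg.norm(D-C))[:2];d/=np.linalg.norm(d)
print("end",e,"d",d, "width",np.linalg.norm(A-C))
o=e[:2]+.125*d;print("origin",o)
# check: housing top corners, jaw top, in caliper frame; x axis = y rotated -90
x=np.array([d[1],-d[0]])
def cal(P):P=P[:2]-o;return (P@x).round(4),(P@d).round(4)
for n,q in dict(h1=g(75,52,.066),h2=g(48,195,.066),h3=g(130,205,.066),h4=g(163,68,.066),gr1=g(605,212,.068),gr2=g(600,280,.068),gr3=g(487,262,.068),gr4=g(500,185,.068),pl1=g(470,155,.062),pl2=g(440,265,.062),tip=g(147,140,.07)).items():print(n,cal(q))
print("bed",o+d*.06)
K=monitor.get_state();print(K['position'],K['eef_rot'])
E
```

```text
core [0.5204 0.1807 0.069 ]
[ 0.4598 -0.3294  0.014 ]
[ 0.5032 -0.1113  0.014 ]
[ 0.5152 -0.3374  0.014 ]
[ 0.5513 -0.1597  0.014 ]
78.7456503266618
78.5165571515261
end [ 0.4875 -0.3334  0.014 ] d [0.19712516 0.98037833] width 0.05597463711360709
origin [ 0.51214064 -0.21085271]
h1 (np.float64(0.0257), np.float64(0.1389))
h2 (np.float64(-0.0289), np.float64(0.1368))
h3 (np.float64(-0.0256), np.float64(0.1062))
h4 (np.float64(0.0273), np.float64(0.1054))
gr1 (np.float64(0.0121), np.float64(-0.0674))
gr2 (np.float64(-0.0131), np.float64(-0.0709))
gr3 (np.float64(-0.0161), np.float64(-0.0283))
gr4 (np.float64(0.013), np.float64(-0.0269))
pl1 (np.float64(0.0219), np.float64(-0.0149))
pl2 (np.float64(-0.021), np.float64(-0.0127))
tip (np.float64(-0.0006), np.float64(0.1057))
bed [ 0.52396815 -0.15203001]
[ 0.16882453 -0.47006894  0.25548818] [-5.56543902e-04  8.17923077e-01 -5.75326786e-01 -7.87886954e-04]
```

Request:
drive_tool(increments=[{"delta_pos": [0,0,0],"dr": [0,0,-1]},{"delta_pos": [0,0,0],"dr": [0,0,-1]},{"delta_pos": [0,0,0],"dr": [0,0,-1]},{"delta_pos": [0,0,0],"dr": [0,0,-1]},{"delta_pos": [0,0,0],"dr": [0,0,-1]},{"delta_pos": [0,0,0],"dr": [0,0,-1]},{"delta_pos": [0,0,0],"dr": [0,0,-1]},{"delta_pos": [0,0,0],"dr": [0,0,-1]},{"delta_pos": [0,0,0],"dr": [0,0,-1]},{"delta_pos": [0,0,0],"dr": [0,0,-1]},{"delta_pos": [0,0,0],"dr": [0,0,-1]},{"delta_pos": [0,0,0],"dr": [0,0,-1]},{"delta_pos": [0,0,0],"dr": [0,0,-0.83]}], grip=1)

```text
clock: 1.18
position: [0.1672, -0.4656, 0.2481]
eef_rot: [-0.009, 0.997, -0.074, -0.004]
wrist_force: [-0.3, 0.3, 0.2]
width: 0.997
```

```bash
cat >> h.py <<'E'
from scipy.spatial.transform import Rotation as Ro
def go(target,ang=-11.4):
    s=monitor.get_state(); q=s['eef_rot']; R=Ro.from_quat([q[1],q[2],q[3],q[0]]).as_matrix()
    dl=R.T@(np.array(target)-s['position'])/.03
    x=np.array([np.cos(np.radians(ang)),np.sin(np.radians(ang)),0]);z=np.array([0,0,-1.])
    G=np.c_[x,np.cross(z,x),z]; dr=Ro.from_matrix(R.T@G).as_rotvec()/.08
    print('t',round(s['clock'],2),'pos',s['position'].round(4),'steps',dl.round(2),'turn',dr.round(2),'F',s['wrist_force'].round(1),'w',round(s['width'],3))
E
python3 -c "
from h import *
go([.5204,.1807,.18])"
```

```text
t 1.18 pos [ 0.1672 -0.4656  0.2481] steps [  8.47 -23.01   2.58] turn [-0.21  0.12  0.62] F [-0.3  0.3  0.2] w 0.997
```

Request:
drive_tool(increments=[{"delta_pos": [0.37,-0.93,0],"dr": [-0.2,0.1,0.3]},{"delta_pos": [0.37,-0.93,0],"dr": [0,0,0.3]},{"delta_pos": [0.37,-0.93,0],"dr": [0,0,0]},{"delta_pos": [0.37,-0.93,0],"dr": [0,0,0]},{"delta_pos": [0.37,-0.93,0],"dr": [0,0,0]},{"delta_pos": [0.37,-0.93,0],"dr": [0,0,0]},{"delta_pos": [0.37,-0.93,0],"dr": [0,0,0]},{"delta_pos": [0.37,-0.93,0],"dr": [0,0,0]},{"delta_pos": [0.37,-0.93,0],"dr": [0,0,0]},{"delta_pos": [0.37,-0.93,0],"dr": [0,0,0]},{"delta_pos": [0.37,-0.93,0],"dr": [0,0,0]},{"delta_pos": [0.37,-0.93,0],"dr": [0,0,0]},{"delta_pos": [0.37,-0.93,0],"dr": [0,0,0]},{"delta_pos": [0.37,-0.93,0],"dr": [0,0,0]},{"delta_pos": [0.37,-0.93,0],"dr": [0,0,0]},{"delta_pos": [0.37,-0.93,0],"dr": [0,0,0]},{"delta_pos": [0.37,-0.93,0],"dr": [0,0,0]},{"delta_pos": [0.37,-0.93,0],"dr": [0,0,0]},{"delta_pos": [0.37,-0.93,0],"dr": [0,0,0]},{"delta_pos": [0.37,-0.93,0],"dr": [0,0,0]}])

```text
clock: 2.85
position: [0.5003, 0.0599, 0.24]
eef_rot: [-0.002, 0.995, -0.104, -0.007]
wrist_force: [0.9, -0.8, 0.4]
width: 1.002
```

```bash
python3 -c "
from h import *
go([.5204,.1807,.18])"
```

```text
t 2.85 pos [0.5003 0.0599 0.24  ] steps [-0.15 -4.07  2.01] turn [-0.04  0.18 -0.13] F [ 0.9 -0.8  0.4] w 1.002
```

Request:
drive_tool(increments=[{"delta_pos": [0,-0.85,0.3],"dr": [0,0.1,-0.1]},{"delta_pos": [0,-0.85,0.4],"dr": [0,0.1,0]},{"delta_pos": [0,-0.85,0.4],"dr": [0,0,0]},{"delta_pos": [0,-0.85,0.4],"dr": [0,0,0]},{"delta_pos": [0,-0.7,0.3],"dr": [0,0,0]},{"delta_pos": [0,0,0],"dr": [0,0,0]}])

```text
clock: 3.35
position: [0.528, 0.1916, 0.181]
eef_rot: [-0.002, 0.995, -0.097, 0.001]
wrist_force: [0.1, -0.2, 0.5]
width: 1.001
```

```bash
python3 -c "
from h import *
go([.5204,.1807,.18])
a=snap('wrist','w1.png');p=camera_params('wrist');R=np.array(p['R']);print(R.round(3).tolist(),(-R.T@p['t']).round(3),px(p,[.5204,.1807,.069]),px(p,[.5204,.1807,.005]))"
```

```text
t 3.35 pos [0.528  0.1916 0.181 ] steps [-0.18  0.41  0.03] turn [-0.04 -0.02  0.05] F [ 0.1 -0.2  0.5] w 1.001
[[0.981, -0.195, 0.0], [-0.185, -0.931, 0.315], [-0.061, -0.309, -0.949]] [0.544 0.27  0.299] [308.9 223.2] [310.6 196.1]
```

View pics/w1.png

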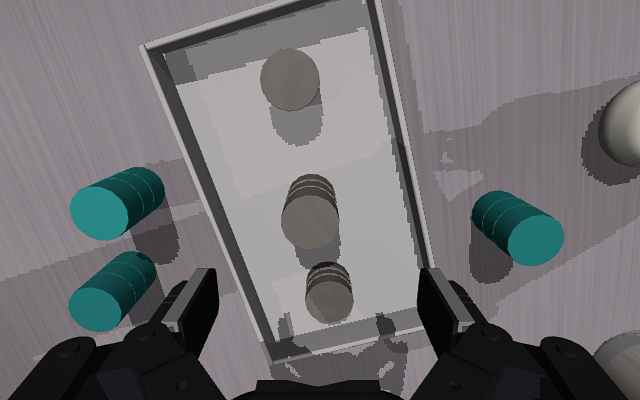

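The wrist view shows the core's top at (310,222), against a predicted (309,223), so they agree. I'll centre over it and descend.

Request:
drive_tool(increments=[{"delta_pos": [-0.18,0.41,0],"dr": [0,0,0]},{"delta_pos": [0,0,0.5],"dr": [0,0,0]},{"delta_pos": [0,0,0.5],"dr": [0,0,0]},{"delta_pos": [0,0,0.5],"dr": [0,0,0]},{"delta_pos": [0,0,0],"dr": [0,0,0]}])

```text
clock: 3.82
position: [0.5194, 0.1753, 0.1364]
eef_rot: [0.0, 0.995, -0.098, 0.001]
wrist_force: [-0.5, -1.3, -1.3]
width: 0.999
```

```bash
python3 -c "
from h import *
go([.5204,.1807,.049])"
```

```text
t 3.82 pos [0.5194 0.1753 0.1364] steps [-0.01 -0.18  2.91] turn [ 0.01 -0.03  0.02] F [-0.5 -1.3 -1.3] w 0.999
```

Request:
drive_tool(increments=[{"delta_pos": [0,-0.15,0.5],"dr": [0,0,0]},{"delta_pos": [0,0,0.6],"dr": [0,0,0]},{"delta_pos": [0,0,0.6],"dr": [0,0,0]},{"delta_pos": [0,0,0.6],"dr": [0,0,0]},{"delta_pos": [0,0,0.3],"dr": [0,0,0]},{"delta_pos": [0,0,0],"dr": [0,0,0]}])

```text
clock: 4.32
position: [0.5234, 0.175, 0.0623]
eef_rot: [-0.0, 0.995, -0.102, 0.004]
wrist_force: [-0.2, -0.8, 0.5]
width: 1.002
```

```bash
python3 -c "
from h import *
go([.5204,.1807,.049])"
```

```text
t 4.32 pos [0.5234 0.175  0.0623] steps [-0.14 -0.17  0.44] turn [-0.01 -0.1  -0.06] F [-0.2 -0.8  0.5] w 1.002
```

Request:
drive_tool(increments=[{"delta_pos": [-0.12,-0.2,0.4],"dr": [0,-0.1,-0.06]},{"delta_pos": [0,0,0],"dr": [0,0,0]},{"delta_pos": [0,0,0],"dr": [0,0,0]}])

```text
clock: 4.57
position: [0.5227, 0.1816, 0.0519]
eef_rot: [-0.001, 0.995, -0.1, 0.001]
wrist_force: [-0.4, 0.5, 0.2]
width: 0.998
```

```bash
python3 -c "
from h import *
go([.5204,.1807,.049])"
```

```text
t 4.57 pos [0.5227 0.1816 0.0519] steps [-0.07  0.04  0.1 ] turn [-0.03 -0.03 -0.02] F [-0.4  0.5  0.2] w 0.998
```

Close.

Request:
drive_tool(increments=[{"delta_pos": [-0.07,0.04,0.1],"dr": [0,0,0]},{"delta_pos": [0,0,0],"dr": [0,0,0]},{"delta_pos": [0,0,0],"dr": [0,0,0]},{"delta_pos": [0,0,0],"dr": [0,0,0]},{"delta_pos": [0,0,0],"dr": [0,0,0]},{"delta_pos": [0,0,0],"dr": [0,0,0]},{"delta_pos": [0,0,0],"dr": [0,0,0]},{"delta_pos": [0,0,0],"dr": [0,0,0]}], grip=-1, squeeze=40)

```text
clock: 5.23
position: [0.5212, 0.1816, 0.051]
eef_rot: [-0.002, 0.995, -0.1, 0.003]
wrist_force: [-0.1, -0.9, -1.5]
width: 0.484
```

```bash
python3 -c "
from h import *
go([.5204,.1807,.049])"
```

```text
t 5.23 pos [0.5212 0.1816 0.051 ] steps [-0.02  0.03  0.07] turn [-0.05 -0.06 -0.01] F [-0.1 -0.9 -1.5] w 0.484
```

Opening 41 mm, so the core is held. Lifting.

Request:
drive_tool(increments=[{"delta_pos": [0,0,-0.3],"dr": [0,0,0]},{"delta_pos": [0,0,-0.6],"dr": [0,0,0]},{"delta_pos": [0,0,-0.8],"dr": [0,0,0]},{"delta_pos": [0,0,-0.8],"dr": [0,0,0]},{"delta_pos": [0,0,-0.8],"dr": [0,0,0]},{"delta_pos": [0,0,-0.8],"dr": [0,0,0]},{"delta_pos": [0,0,-0.6],"dr": [0,0,0]},{"delta_pos": [0,0,0],"dr": [0,0,0]}])

```text
clock: 5.9
position: [0.5175, 0.18, 0.1986]
eef_rot: [0.0, 0.995, -0.1, -0.001]
wrist_force: [0.1, 0.6, -1.2]
width: 0.482
```

```bash
python3 - <<'E'
from h import *
d=np.array([0.197,0.980]); o=np.array([0.5121,-0.2109])+.002*d
P=o+.036*d; print('place',P); go([*P,.17])
snap('top','t1.png')
p=camera_params('top')
# anvil plate estimate
g=lambda u,v,z:w(p,(u+.5)/6-.5+335,(v+.5)/6-.5+190,z)
for u,v in((228,150),(215,150),(205,150)):print((g(u,v,.058)[:2]-o)@d)
E
```

```text
place [ 0.519586 -0.17366 ]
t 5.9 pos [0.5175 0.18   0.1986] steps [ 2.41 11.54  0.95] turn [ 0.01  0.03 -0.01] F [ 0.1  0.6 -1.2] w 0.482
0.07187218200000002
0.07665448200000001
0.08035878200000002
```

Request:
drive_tool(increments=[{"delta_pos": [0.1,0.5,0],"dr": [0,0,0]},{"delta_pos": [0.2,0.9,0],"dr": [0,0,0]},{"delta_pos": [0.2,0.9,0],"dr": [0,0,0]},{"delta_pos": [0.2,0.9,0],"dr": [0,0,0]},{"delta_pos": [0.2,0.9,0],"dr": [0,0,0]},{"delta_pos": [0.2,0.9,0],"dr": [0,0,0]},{"delta_pos": [0.2,0.9,0],"dr": [0,0,0]},{"delta_pos": [0.2,0.9,0],"dr": [0,0,0]},{"delta_pos": [0.2,0.6,0],"dr": [0,0,0]},{"delta_pos": [0,0,0],"dr": [0,0,0]}])

```text
clock: 6.78
position: [0.5153, -0.0557, 0.1815]
eef_rot: [0.002, 0.995, -0.096, -0.013]
wrist_force: [-0.0, 1.6, -1.1]
width: 0.48
```

```bash
python3 - <<'E'
from h import *
go([.5196,-.1737,.17])
a=snap('wrist','w2.png');p=camera_params('wrist')
d=np.array([0.197,0.980]); x=np.array([.98,-.197]);o=np.array([0.5121,-0.2109])+.002*d
for n,X,Y,Z in(("housfrontL",-.028,.101,.066),("housfrontR",.028,.101,.066),("housbackL",-.028,.135,.066),("housbackR",.028,.135,.066),("tip",0,.105,.07),("face80",0,.08,.058),("face72",0,.072,.058),("end",0,-.125,.014),("endL",-.03,-.125,.014)):
  print(n,px(p,[*(o+X*x+Y*d),Z]))
E
```

```text
t 6.78 pos [ 0.5153 -0.0557  0.1815] steps [0.9  3.83 0.38] turn [0.07 0.32 0.08] F [-0.   1.6 -1.1] w 0.48
housfrontL [320.8 270.5]
housfrontR [395.4 272. ]
housbackL [321.2 229. ]
housbackR [399.  230.3]
tip [358.7 269.2]
face80 [356.  289.4]
face72 [355.6 298.1]
end [345.4 428. ]
endL [318.2 427.2]
```

View pics/w2.png

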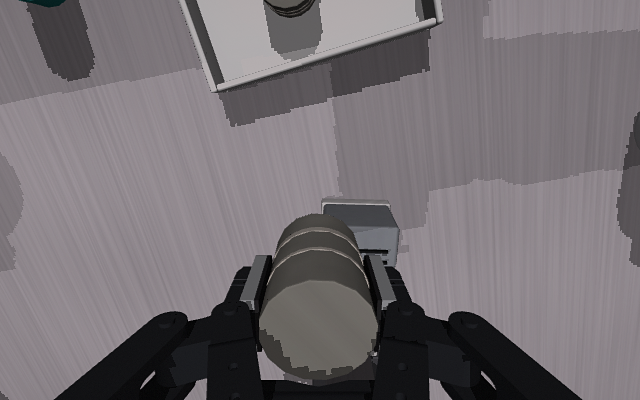

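The housing's back-right top corner shows at about (398,235), against a predicted (399,230), so the caliper frame is good to about 4 mm. I'll continue to over the beam.

Request:
drive_tool(increments=[{"delta_pos": [0.2,0.7,0],"dr": [0.07,0.3,0.08]},{"delta_pos": [0.2,0.9,0],"dr": [0,0,0]},{"delta_pos": [0.2,0.9,0],"dr": [0,0,0]},{"delta_pos": [0.2,0.8,0],"dr": [0,0,0]},{"delta_pos": [0,0,0],"dr": [0,0,0]},{"delta_pos": [0,0,0],"dr": [0,0,0]}])

```text
clock: 7.33
position: [0.5157, -0.153, 0.1731]
eef_rot: [-0.004, 0.995, -0.096, -0.007]
wrist_force: [0.1, 0.5, -1.5]
width: 0.481
```

```bash
python3 - <<'E'
from h import *
go([.519,-.1766,.08])
E
```

```text
t 7.33 pos [ 0.5157 -0.153   0.1731] steps [0.31 0.77 3.1 ] turn [-0.07  0.19  0.09] F [ 0.1  0.5 -1.5] w 0.481
```

Request:
drive_tool(increments=[{"delta_pos": [0.3,0.7,0],"dr": [-0.05,0.2,0.09]},{"delta_pos": [0,0,0],"dr": [0,0,0]},{"delta_pos": [0,0,0.4],"dr": [0,0,0]},{"delta_pos": [0,0,0.5],"dr": [0,0,0]},{"delta_pos": [0,0,0.5],"dr": [0,0,0]},{"delta_pos": [0,0,0.5],"dr": [0,0,0]},{"delta_pos": [0,0,0],"dr": [0,0,0]}])

```text
clock: 7.92
position: [0.5199, -0.1647, 0.1107]
eef_rot: [-0.004, 0.996, -0.094, -0.002]
wrist_force: [-0.9, 0.6, -2.6]
width: 0.481
```

```bash
python3 - <<'E'
from h import *
go([.519,-.1766,.064])
E
```

```text
t 7.92 pos [ 0.5199 -0.1647  0.1107] steps [0.05 0.4  1.55] turn [-0.08  0.06  0.13] F [-0.9  0.6 -2.6] w 0.481
```

Request:
drive_tool(increments=[{"delta_pos": [0.05,0.4,0],"dr": [-0.08,0.06,0.13]},{"delta_pos": [0,0,0],"dr": [0,0,0]},{"delta_pos": [0,0,0],"dr": [0,0,0]}])

```text
clock: 8.17
position: [0.5188, -0.1743, 0.1104]
eef_rot: [-0.0, 0.995, -0.097, -0.001]
wrist_force: [0.1, -0.3, -1.3]
width: 0.481
```

```bash
python3 - <<'E'
from h import *
go([.519,-.1766,.064])
snap('scene','s1.png')
t=cv2.imread('pics/s1.png')[150:240,190:320]
cv2.imwrite('pics/s1c.png',np.clip(cv2.resize(t,None,fx=6,fy=6,interpolation=2)*1.5,0,255).astype('uint8'))
E
```

```text
t 8.17 pos [ 0.5188 -0.1743  0.1104] steps [0.03 0.07 1.55] turn [-0.01  0.03  0.05] F [ 0.1 -0.3 -1.3] w 0.481
```

View pics/s1c.png

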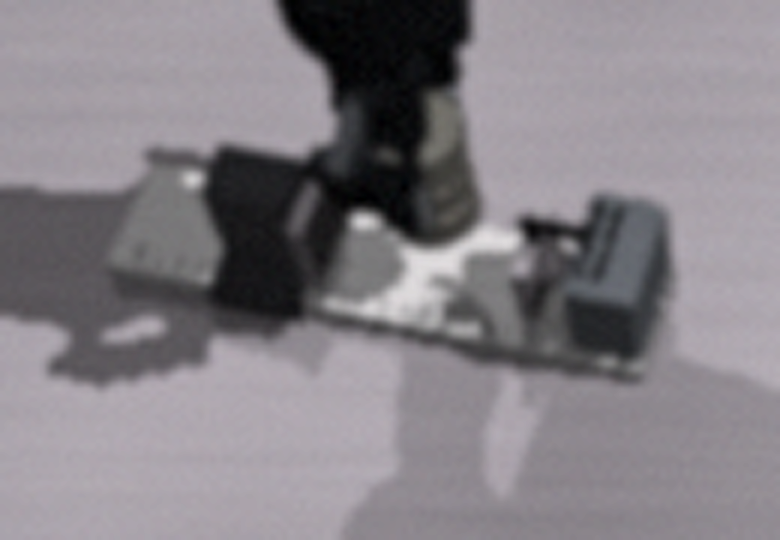

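The core, with its foot at crop (447,235), hangs clear between the jaw plate (about 315) and the anvil (about 530). Lowering.

Request:
drive_tool(increments=[{"delta_pos": [0,0.05,0.35],"dr": [0,0,0]},{"delta_pos": [0,0,0.4],"dr": [0,0,0]},{"delta_pos": [0,0,0.4],"dr": [0,0,0]},{"delta_pos": [0,0,0.2],"dr": [0,0,0]},{"delta_pos": [0,0,0],"dr": [0,0,0]},{"delta_pos": [0,0,0],"dr": [0,0,0]}])

```text
clock: 8.72
position: [0.5216, -0.1777, 0.071]
eef_rot: [0.001, 0.995, -0.098, 0.004]
wrist_force: [1.0, -0.1, -2.2]
width: 0.484
```

```bash
python3 - <<'E'
from h import *
go([.519,-.1766,.060])
E
```

```text
t 8.72 pos [ 0.5216 -0.1777  0.071 ] steps [-0.09 -0.02  0.36] turn [ 0.01 -0.09  0.04] F [ 1.  -0.1 -2.2] w 0.484
```

Request:
drive_tool(increments=[{"delta_pos": [-0.09,0,0.15],"dr": [0,-0.09,0.04]},{"delta_pos": [0,0,0.12],"dr": [0,0,0]},{"delta_pos": [0,0,0.1],"dr": [0,0,0]},{"delta_pos": [0,0,0],"dr": [0,0,0]},{"delta_pos": [0,0,0],"dr": [0,0,0]}])

```text
clock: 9.13
position: [0.5198, -0.1776, 0.0604]
eef_rot: [0.001, 0.995, -0.1, 0.001]
wrist_force: [0.1, 0.0, -1.3]
width: 0.483
```

```bash
python3 - <<'E'
from h import *
go([.519,-.1766,.060])
E
```

```text
t 9.13 pos [ 0.5198 -0.1776  0.0604] steps [-0.03 -0.03  0.01] turn [ 0.01 -0.03 -0.01] F [ 0.1  0.  -1.3] w 0.483
```

Not yet in contact (−1.3 N, the weight of the core), so I'll go down a little more.

Request:
drive_tool(increments=[{"delta_pos": [-0.02,0,0.06],"dr": [0,0,0]},{"delta_pos": [0,0,0.04],"dr": [0,0,0]},{"delta_pos": [0,0,0],"dr": [0,0,0]},{"delta_pos": [0,0,0],"dr": [0,0,0]}])

```text
clock: 9.47
position: [0.5202, -0.1779, 0.0609]
eef_rot: [0.001, 0.995, -0.1, 0.003]
wrist_force: [-0.4, -0.2, -1.0]
width: 0.483
```

```bash
python3 - <<'E'
from h import *
go([.519,-.1766,.060])
E
```

```text
t 9.47 pos [ 0.5202 -0.1779  0.0609] steps [-0.05 -0.03  0.03] turn [ 0.02 -0.07 -0.01] F [-0.4 -0.2 -1. ] w 0.483
```

Request:
drive_tool(increments=[{"delta_pos": [-0.04,0,0.12],"dr": [0,-0.06,0]},{"delta_pos": [0,0,0.1],"dr": [0,0,0]},{"delta_pos": [0,0,0],"dr": [0,0,0]}])

```text
clock: 9.72
position: [0.5205, -0.1782, 0.061]
eef_rot: [0.001, 0.995, -0.1, 0.003]
wrist_force: [-0.2, 0.9, -1.9]
width: 0.484
```

```bash
python3 - <<'E'
from h import *
go([.519,-.1766,.060])
E
```

```text
t 9.72 pos [ 0.5205 -0.1782  0.061 ] steps [-0.06 -0.04  0.03] turn [ 0.03 -0.08 -0.01] F [-0.2  0.9 -1.9] w 0.484
```

Request:
drive_tool(increments=[{"delta_pos": [-0.05,0,0.2],"dr": [0,-0.05,0]},{"delta_pos": [0,0,0.2],"dr": [0,0,0]}])

```text
clock: 9.88
position: [0.5213, -0.1788, 0.0594]
eef_rot: [0.002, 0.995, -0.1, 0.005]
wrist_force: [-22.6, 8.4, 61.5]
width: 0.48
```

```bash
python3 - <<'E'
from h import *
go([.519,-.1766,.060]); print(monitor.get_state()['joint_efforts'].round(2))
E
```

```text
t 9.88 pos [ 0.5213 -0.1788  0.0594] steps [-0.09 -0.06 -0.02] turn [ 0.04 -0.13 -0.02] F [-22.6   8.4  61.5] w 0.48
[ -0.16 -16.7   17.55 -10.21  -0.08  -0.08]
```

Contact is clear now (61 N transient under a held command). I'll relax it at once and release.

Request:
drive_tool(increments=[{"delta_pos": [0,0,-0.03],"dr": [0,0,0]},{"delta_pos": [0,0,0],"dr": [0,0,0]},{"delta_pos": [0,0,0],"dr": [0,0,0]}])

```text
clock: 10.13
position: [0.5224, -0.1792, 0.0638]
eef_rot: [0.003, 0.995, -0.1, 0.008]
wrist_force: [-1.1, 0.9, -1.5]
width: 0.481
```

```bash
python3 - <<'E'
from h import *
go([.519,-.1766,.060])
E
```

```text
t 10.13 pos [ 0.5224 -0.1792  0.0638] steps [-0.13 -0.06  0.13] turn [ 0.05 -0.2  -0.02] F [-1.1  0.9 -1.5] w 0.481
```

Request:
drive_tool(increments=[{"delta_pos": [-0.12,-0.06,0],"dr": [0.05,-0.2,0]},{"delta_pos": [0,0,0.05],"dr": [0,0,0]},{"delta_pos": [0,0,0.05],"dr": [0,0,0]},{"delta_pos": [0,0,0],"dr": [0,0,0]}])

```text
clock: 10.47
position: [0.5187, -0.1765, 0.0597]
eef_rot: [-0.0, 0.995, -0.1, -0.002]
wrist_force: [-1.7, 0.7, 4.3]
width: 0.481
```

```bash
python3 - <<'E'
from h import *
go([.519,-.1766,.060])
E
```

```text
t 10.47 pos [ 0.5187 -0.1765  0.0597] steps [ 0.01  0.   -0.01] turn [-0.    0.05 -0.02] F [-1.7  0.7  4.3] w 0.481
```

Light contact (+4.3 N), upright and on target. Releasing gently.

Request:
drive_tool(increments=[{"delta_pos": [0,0,0],"dr": [0,0,0]},{"delta_pos": [0,0,0],"dr": [0,0,0]},{"delta_pos": [0,0,0],"dr": [0,0,0]},{"delta_pos": [0,0,0],"dr": [0,0,0]},{"delta_pos": [0,0,0],"dr": [0,0,0]},{"delta_pos": [0,0,0],"dr": [0,0,0]}], grip=0.8)

```text
clock: 10.97
position: [0.5184, -0.1763, 0.0569]
eef_rot: [-0.001, 0.995, -0.1, -0.003]
wrist_force: [1.2, -0.0, 0.5]
width: 0.896
```

```bash
python3 - <<'E'
from h import *
go([.519,-.1766,.15])
E
```

```text
t 10.97 pos [ 0.5184 -0.1763  0.0569] steps [-0.   0.  -3.1] turn [-0.01  0.09 -0.02] F [ 1.2 -0.   0.5] w 0.896
```

Request:
drive_tool(increments=[{"delta_pos": [0,0,-0.3],"dr": [0,0.08,0]},{"delta_pos": [0,0,-0.6],"dr": [0,0,0]},{"delta_pos": [0,0,-0.8],"dr": [0,0,0]},{"delta_pos": [0,0,-0.8],"dr": [0,0,0]},{"delta_pos": [0,0,-0.8],"dr": [0,0,0]},{"delta_pos": [0,0,-0.6],"dr": [0,0,0]},{"delta_pos": [0,0,0],"dr": [0,0,0]},{"delta_pos": [0,0,0],"dr": [0,0,0]}])

```text
clock: 11.63
position: [0.5169, -0.1759, 0.181]
eef_rot: [-0.001, 0.995, -0.1, -0.001]
wrist_force: [0.4, -0.1, -0.9]
width: 0.901
```

```bash
python3 - <<'E'
from h import *
go([.519,-.1766,.19])
snap('wrist','w3.png');p=camera_params('wrist')
d=np.array([0.197,0.980]); x=np.array([.98,-.197]);o=np.array([0.5121,-0.2109])+.002*d
for n,X,Y,Z in(("core",0,.033,.078),("hfL",-.028,.101,.066),("hfR",.028,.101,.066),("hbL",-.028,.135,.066),("tip",0,.105,.07),("face76",0,.076,.058),("end",0,-.125,.014),("grip",0,-.049,.068)):
  print(n,px(p,[*(o+X*x+Y*d),Z]))
E
```

```text
t 11.63 pos [ 0.5169 -0.1759  0.181 ] steps [ 0.07  0.01 -0.3 ] turn [-0.01  0.02 -0.02] F [ 0.4 -0.1 -0.9] w 0.901
core [319.5 213.9]
hfL [276.1 109. ]
hfR [362.7 108.7]
hbL [273.8  52. ]
tip [319.4 102.7]
face76 [319.3 145.5]
end [319.4 340.5]
grip [319.6 308.3]
```

View pics/w3.png

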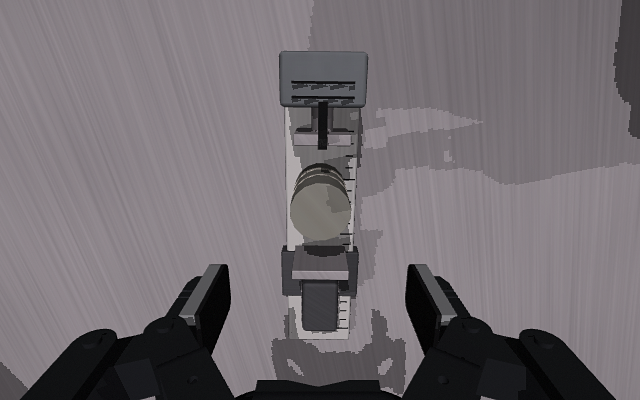

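Everything lines up to about 2 px: the core's top is at (321,209), the anvil face edge at row 146, the pointer at (322,100), and the grip block top is centred at about (320.5,306). Measuring now.

```bash
python3 - <<'E'
from h import *
p=camera_params('wrist')
d=np.array([0.197,0.980]); x=np.array([.98,-.197]);o=np.array([0.5121,-0.2109])+.002*d
for n,u,v,z in(("core",321,209,.078),("hbL",280,52,.066),("hbR",367,53,.066),("anvil",322,146,.058),("tip",322,100,.07),("plate268",321,268,.062),("plate248",321,248,.062),("gripfront",320.5,281,.068),("gripback",320.5,331,.068),("gripL",302,306,.068),("gripR",339,306,.068),("end",320,339,.014)):
  P=w(p,u,v,z)[:2]; print(n,P,(x@(P-o)).round(4),(d@(P-o)).round(4))
t=cv2.imread('pics/w3.png')[80:350,260:380]
cv2.imwrite('pics/w3c.png',cv2.resize(t,None,fx=2.2,fy=2.2,interpolation=2))
E
```

```text
core [ 0.5207 -0.1733] 0.001 0.0365
hbL [ 0.5154 -0.0719] -0.0241 0.1349
hbR [ 0.5678 -0.0832] 0.0294 0.1341
anvil [ 0.5292 -0.1352] 0.0018 0.0756
tip [ 0.5351 -0.1048] 0.0016 0.1065
plate268 [ 0.5103 -0.2259] 0.0012 -0.0171
plate248 [ 0.5136 -0.2094] 0.0012 -0.0002
gripfront [ 0.5083 -0.2334] 0.0007 -0.0248
gripback [ 0.4994 -0.2779] 0.0008 -0.0702
gripL [ 0.4899 -0.2522] -0.0136 -0.0468
gripR [ 0.518  -0.2579] 0.015 -0.0469
end [ 0.4888 -0.3298] 0.0006 -0.1231
```

View pics/w3c.png

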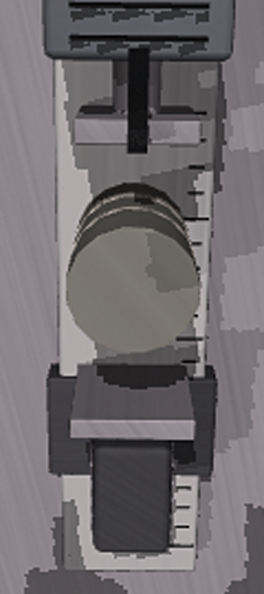

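Block centre is about (0.5039, −0.2557) and the estimated gap 93.5 mm, so the jaw has to travel about 58 mm in total. Moving over the grip block.

Request:
drive_tool(increments=[{"delta_pos": [0,0.7,0],"dr": [0,0,0]},{"delta_pos": [0,0.8,0],"dr": [0,0,0]},{"delta_pos": [0,0.8,0.2],"dr": [0,0,0]},{"delta_pos": [0,0.4,0.2],"dr": [0,0,0]},{"delta_pos": [0,0,0],"dr": [0,0,0]},{"delta_pos": [0,0,0],"dr": [0,0,0]}])

```text
clock: 12.18
position: [0.4978, -0.2551, 0.1622]
eef_rot: [-0.003, 0.995, -0.099, -0.005]
wrist_force: [0.1, 0.6, 0.7]
width: 0.899
```

```bash
python3 - <<'E'
from h import *
go([.5039,-.2557,.12])
E
```

```text
t 12.18 pos [ 0.4978 -0.2551  0.1622] steps [ 0.22 -0.01  1.41] turn [-0.06  0.12  0.02] F [0.1 0.6 0.7] w 0.899
```

Request:
drive_tool(increments=[{"delta_pos": [0.2,0,0.3],"dr": [-0.05,0.1,0]},{"delta_pos": [0,0,0.5],"dr": [0,0,0]},{"delta_pos": [0,0,0.5],"dr": [0,0,0]},{"delta_pos": [0,0,0],"dr": [0,0,0]},{"delta_pos": [0,0,0],"dr": [0,0,0]}])

```text
clock: 12.6
position: [0.5037, -0.251, 0.1203]
eef_rot: [-0.002, 0.995, -0.097, -0.002]
wrist_force: [0.1, -0.3, 0.5]
width: 0.9
```

```bash
python3 - <<'E'
from h import *
go([.5039,-.2557,.058])
E
```

```text
t 12.6 pos [ 0.5037 -0.251   0.1203] steps [0.05 0.16 2.08] turn [-0.06  0.06  0.06] F [ 0.1 -0.3  0.5] w 0.9
```

Request:
drive_tool(increments=[{"delta_pos": [0.05,0.16,0.2],"dr": [-0.06,0.06,0.06]},{"delta_pos": [0,0.03,0.5],"dr": [0,0,0]},{"delta_pos": [0,0,0.5],"dr": [0,0,0]},{"delta_pos": [0,0,0.4],"dr": [0,0,0]},{"delta_pos": [0,0,0.1],"dr": [0,0,0]},{"delta_pos": [0,0,0],"dr": [0,0,0]},{"delta_pos": [0,0,0],"dr": [0,0,0]}])

```text
clock: 13.18
position: [0.5081, -0.2568, 0.0717]
eef_rot: [0.002, 0.995, -0.098, 0.004]
wrist_force: [0.4, 0.3, -0.8]
width: 0.897
```

```bash
python3 - <<'E'
from h import *
go([.5039,-.2557,.058])
E
```

```text
t 13.18 pos [ 0.5081 -0.2568  0.0717] steps [-0.15 -0.01  0.46] turn [ 0.04 -0.11  0.04] F [ 0.4  0.3 -0.8] w 0.897
```

Request:
drive_tool(increments=[{"delta_pos": [-0.15,0,0.2],"dr": [0.04,-0.11,0.04]},{"delta_pos": [0,0,0.2],"dr": [0,0,0]},{"delta_pos": [0,0,0],"dr": [0,0,0]},{"delta_pos": [0,0,0],"dr": [0,0,0]}])

```text
clock: 13.52
position: [0.5051, -0.2567, 0.0615]
eef_rot: [0.001, 0.995, -0.1, 0.002]
wrist_force: [0.4, 0.0, -0.3]
width: 0.902
```

```bash
python3 - <<'E'
from h import *
go([.5039,-.2557,.058])
E
```

```text
t 13.52 pos [ 0.5051 -0.2567  0.0615] steps [-0.05 -0.03  0.12] turn [ 0.02 -0.05 -0.01] F [ 0.4  0.  -0.3] w 0.902
```

Good. Closing on the block with a light squeeze.

Request:
drive_tool(increments=[{"delta_pos": [-0.05,0,0.05],"dr": [0,-0.05,0]},{"delta_pos": [0,0,0],"dr": [0,0,0]},{"delta_pos": [0,0,0],"dr": [0,0,0]},{"delta_pos": [0,0,0],"dr": [0,0,0]},{"delta_pos": [0,0,0],"dr": [0,0,0]},{"delta_pos": [0,0,0],"dr": [0,0,0]},{"delta_pos": [0,0,0],"dr": [0,0,0]},{"delta_pos": [0,0,0],"dr": [0,0,0]},{"delta_pos": [0,0,0],"dr": [0,0,0]},{"delta_pos": [0,0,0],"dr": [0,0,0]}], grip=-1, squeeze=30)

```text
clock: 14.35
position: [0.502, -0.2563, 0.0605]
eef_rot: [0.0, 0.995, -0.101, -0.001]
wrist_force: [-0.5, 0.6, 1.0]
width: 0.323
```

```bash
python3 - <<'E'
from h import *
go([.5039,-.2557,.058])
E
```

```text
t 14.35 pos [ 0.502  -0.2563  0.0605] steps [ 0.06 -0.03  0.08] turn [ 0.01  0.04 -0.04] F [-0.5  0.6  1. ] w 0.323
```

Block held (27.5 mm). Sliding slowly.

Request:
drive_tool(increments=[{"delta_pos": [0,-0.15,0],"dr": [0,0,0]},{"delta_pos": [0,-0.15,0],"dr": [0,0,0]},{"delta_pos": [0,-0.15,0],"dr": [0,0,0]},{"delta_pos": [0,-0.15,0],"dr": [0,0,0]},{"delta_pos": [0,-0.15,0],"dr": [0,0,0]},{"delta_pos": [0,-0.15,0],"dr": [0,0,0]},{"delta_pos": [0,0,0],"dr": [0,0,0]}])

```text
clock: 14.93
position: [0.5055, -0.2399, 0.0605]
eef_rot: [0.012, 0.994, -0.105, -0.003]
wrist_force: [-0.2, 2.1, 0.9]
width: 0.323
```

```bash
cat >> h.py <<'E'
def tr():
    s=monitor.get_state();v=s['position'][:2]-[.502,-.2563]
    print('travel',(v@[.197,.98]).round(4),'side',(v@[.98,-.197]).round(4))
E
python3 - <<'E'
from h import *
tr();go([.5134,-.1995,.0605])
E
```

```text
travel 0.0168 side 0.0002
t 14.93 pos [ 0.5055 -0.2399  0.0605] steps [-0.02 -1.37 -0.03] turn [ 0.3   0.03 -0.13] F [-0.2  2.1  0.9] w 0.323
```

Request:
drive_tool(increments=[{"delta_pos": [0,-0.15,0],"dr": [0.15,0,-0.05]},{"delta_pos": [0,-0.15,0],"dr": [0.1,0,-0.05]},{"delta_pos": [0,-0.15,0],"dr": [0.1,0,0]},{"delta_pos": [0,-0.15,0],"dr": [0.1,0,0]},{"delta_pos": [0,-0.15,0],"dr": [0.1,0,0]},{"delta_pos": [0,-0.15,0],"dr": [0.1,0,0]},{"delta_pos": [0,0,0],"dr": [0.1,0,0]}])

```text
clock: 15.52
position: [0.5089, -0.2244, 0.0605]
eef_rot: [-0.005, 0.994, -0.105, -0.001]
wrist_force: [-0.2, 3.6, 0.9]
width: 0.326
```

```bash
python3 - <<'E'
from h import *
tr();go([.5134,-.1995,.0605])
snap('top','t2.png');snap('scene','s2.png');snap('wrist','w4.png')
f=lambda a,x,y,w_,h_,k:cv2.resize(cv2.imread('pics/'+a)[y:y+h_,x:x+w_],None,fx=k,fy=k,interpolation=2)
a=f('w4.png',220,20,200,190,3);b=f('s2.png',205,165,105,95,6)
h=570;cv2.imwrite('pics/c4.png',np.hstack([a[:,100:480],f('s2.png',235,170,70,95,6)]));
p=camera_params('wrist')
d=np.array([0.197,0.980]); x=np.array([.98,-.197]);o=np.array([0.5121,-0.2109])+.002*d+.0013*x
for y in(.105,.1075,.112,.1165):print(y,px(p,[*(o+y*d),.07]))
E
```

```text
travel 0.0326 side 0.0004
t 15.52 pos [ 0.5089 -0.2244  0.0605] steps [-0.02 -0.84  0.01] turn [-0.13  0.04 -0.13] F [-0.2  3.6  0.9] w 0.326
0.105 [315.6 -70.7]
0.1075 [315.5 -82.1]
0.112 [ 315.3 -103.3]
0.1165 [ 315. -125.]
```

View pics/c4.png

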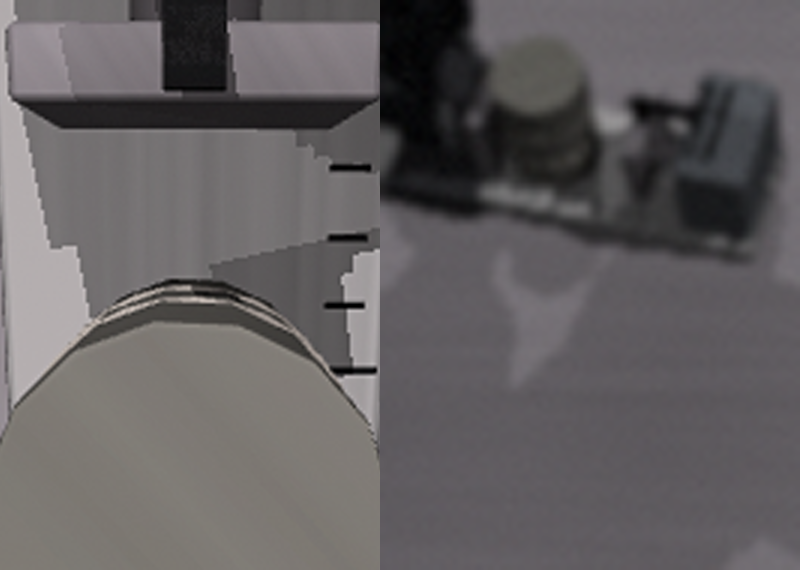

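The wrist view shows the anvil plate's front top edge at wrist row ~52 and the core's top front edge at row ~127. The gap is still open and the core is upright.

```bash
python3 - <<'E'
from h import *
p=camera_params('wrist')
d=np.array([0.197,0.980]); x=np.array([.98,-.197]);o=np.array([0.5121,-0.2109])+.002*d
for n,u,v,z in(("anvil",315,52.3,.058),("corefront",315,127.5,.078)):
  P=w(p,u,v,z)[:2]; print(n,(x@(P-o)).round(4),(d@(P-o)).round(4))
im=cv2.imread('pics/w4.png',0).astype(float)
c=im[10:140,285:300].mean(1); g=np.diff(c); i=np.argsort(-abs(g))[:6]; print([(k+10,g[k].round(0)) for k in i])
E
```

```text
anvil 0.0006 0.0763
corefront 0.0005 0.0547
[(np.int64(62), np.float64(87.0)), (np.int64(51), np.float64(-25.0)), (np.int64(50), np.float64(-24.0)), (np.int64(52), np.float64(-24.0)), (np.int64(53), np.float64(-20.0)), (np.int64(127), np.float64(-19.0))]
```

Request:
drive_tool(increments=[{"delta_pos": [0,-0.15,0],"dr": [-0.1,0,-0.1]},{"delta_pos": [0,-0.15,0],"dr": [0.05,0,-0.05]},{"delta_pos": [0,-0.15,0],"dr": [0.05,0,0]},{"delta_pos": [0,-0.15,0],"dr": [0.05,0,0]},{"delta_pos": [0,-0.15,0],"dr": [0.05,0,0]},{"delta_pos": [0,0,0],"dr": [0,0,0]}])

```text
clock: 16.17
position: [0.5117, -0.2113, 0.0606]
eef_rot: [0.001, 0.995, -0.104, -0.002]
wrist_force: [-0.3, 2.7, 1.1]
width: 0.325
```

```bash
cat >> h.py <<'E'
def look(f):
    snap('wrist',f);p=camera_params('wrist')
    d=np.array([0.197,0.980]);o=np.array([0.5121,-0.2109])+.002*d
    im=cv2.cvtColor(cv2.imread('pics/'+f),cv2.COLOR_BGR2GRAY).astype(float)
    g=np.diff(cv2.GaussianBlur(im,(1,3),0)[:200,285:300].mean(1)); 
    for k in sorted(np.argsort(-abs(g))[:12]):print(k,g[k].round(),'y@.058',(d@(w(p,315,k+.5,.058)[:2]-o)).round(4),'y@.078',(d@(w(p,315,k+.5,.078)[:2]-o)).round(4))
E
python3 - <<'E'
from h import *
tr();go([.5134,-.1995,.0605]);look('w5.png')
E
```

```text
travel 0.046 side 0.0006
t 16.17 pos [ 0.5117 -0.2113  0.0606] steps [-0.02 -0.4   0.  ] turn [ 0.03  0.04 -0.11] F [-0.3  2.7  1.1] w 0.325
27 14.0 y@.058 0.0967 y@.078 0.0939
28 32.0 y@.058 0.0964 y@.078 0.0937
29 22.0 y@.058 0.0961 y@.078 0.0934
71 22.0 y@.058 0.0838 y@.078 0.0833
72 14.0 y@.058 0.0835 y@.078 0.083
94 -23.0 y@.058 0.0768 y@.078 0.0773
95 -18.0 y@.058 0.0765 y@.078 0.077
97 25.0 y@.058 0.0759 y@.078 0.0765
98 10.0 y@.058 0.0756 y@.078 0.0763
121 11.0 y@.058 0.0681 y@.078 0.0701
132 12.0 y@.058 0.0644 y@.078 0.067
133 11.0 y@.058 0.0641 y@.078 0.0667
```

Request:
drive_tool(increments=[{"delta_pos": [0,-0.12,0],"dr": [0.05,0,-0.1]},{"delta_pos": [0,-0.12,0],"dr": [0.03,0,0]},{"delta_pos": [0,0,0],"dr": [0,0,0]}])

```text
clock: 16.47
position: [0.5125, -0.2073, 0.0606]
eef_rot: [0.001, 0.995, -0.102, -0.002]
wrist_force: [0.6, 2.2, 1.0]
width: 0.324
```

```bash
python3 - <<'E'
from h import *
tr();go([.5134,-.1995,.0605]);look('w6.png')
cv2.imwrite('pics/c6.png',cv2.resize(cv2.imread('pics/w6.png')[0:200,220:420],None,fx=3,fy=3,interpolation=2))
E
```

```text
travel 0.05 side 0.0007
t 16.47 pos [ 0.5125 -0.2073  0.0606] steps [-0.02 -0.26  0.  ] turn [ 0.04  0.04 -0.06] F [0.6 2.2 1. ] w 0.324
37 10.0 y@.058 0.0979 y@.078 0.0956
38 30.0 y@.058 0.0976 y@.078 0.0953
39 29.0 y@.058 0.0973 y@.078 0.0951
83 10.0 y@.058 0.0842 y@.078 0.0841
84 25.0 y@.058 0.0839 y@.078 0.0839
85 12.0 y@.058 0.0836 y@.078 0.0836
106 -17.0 y@.058 0.0769 y@.078 0.0781
107 -27.0 y@.058 0.0766 y@.078 0.0779
109 22.0 y@.058 0.076 y@.078 0.0774
110 13.0 y@.058 0.0757 y@.078 0.0771
116 -11.0 y@.058 0.0738 y@.078 0.0755
134 10.0 y@.058 0.0678 y@.078 0.0705
```

View pics/c6.png

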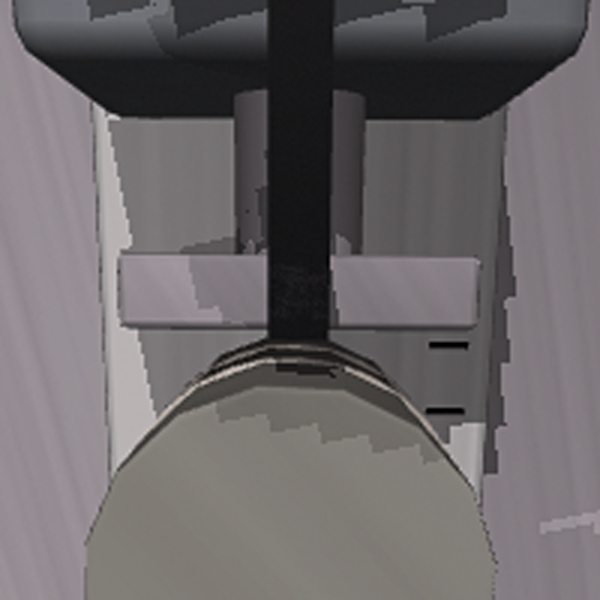

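The core is upright at row ~129, close to the anvil (estimated 2–5 mm gap). The anvil is still at rest with its edge at y ≈ 0.0767. I'll advance in two short steps, measuring the anvil each time.

Request:
drive_tool(increments=[{"delta_pos": [0,-0.12,0],"dr": [0.05,0,-0.05]},{"delta_pos": [0,-0.12,0],"dr": [0.05,0,0]},{"delta_pos": [0,-0.1,0],"dr": [0.03,0,0]},{"delta_pos": [0,0,0],"dr": [0,0,0]}])

```text
clock: 16.85
position: [0.5136, -0.2024, 0.0606]
eef_rot: [0.002, 0.995, -0.102, -0.002]
wrist_force: [-0.8, 1.5, -0.5]
width: 0.323
```

```bash
python3 - <<'E'
from h import *
tr();go([.5134,-.1995,.0605]);look('w7.png')
E
```

```text
travel 0.0551 side 0.0007
t 16.85 pos [ 0.5136 -0.2024  0.0606] steps [-0.03 -0.09  0.  ] turn [ 0.05  0.04 -0.08] F [-0.8  1.5 -0.5] w 0.323
6 -23.0 y@.058 0.1115 y@.078 0.1078
7 -38.0 y@.058 0.1113 y@.078 0.1075
8 -16.0 y@.058 0.111 y@.078 0.1074
15 30.0 y@.058 0.109 y@.078 0.1057
51 31.0 y@.058 0.0989 y@.078 0.0972
52 30.0 y@.058 0.0986 y@.078 0.097
91 -15.0 y@.058 0.0868 y@.078 0.0872
93 15.0 y@.058 0.0862 y@.078 0.0867
94 24.0 y@.058 0.0858 y@.078 0.0864
95 24.0 y@.058 0.0856 y@.078 0.0862
117 -25.0 y@.058 0.0785 y@.078 0.0803
118 -27.0 y@.058 0.0782 y@.078 0.0801
```

The anvil has begun to move (about 1–2 mm). I need about 5 mm more.

Request:
drive_tool(increments=[{"delta_pos": [0,-0.12,0],"dr": [0.05,0,-0.05]},{"delta_pos": [0,-0.12,0],"dr": [0.05,0,0]},{"delta_pos": [0,-0.08,0],"dr": [0.03,0,0]},{"delta_pos": [0,0,0],"dr": [0,0,0]}])

```text
clock: 17.23
position: [0.5144, -0.1987, 0.0605]
eef_rot: [0.003, 0.995, -0.103, -0.002]
wrist_force: [-0.8, 1.4, -0.0]
width: 0.324
```

```bash
python3 - <<'E'
from h import *
tr();go([.5134,-.1995,.0605]);look('w8.png')
p=camera_params('wrist');print(px(p,[.5345,-.105,.066]))
cv2.imwrite('pics/c8.png',cv2.resize(cv2.imread('pics/w8.png')[0:200,220:420],None,fx=3,fy=3,interpolation=2))
E
```

```text
travel 0.0589 side 0.0008
t 17.23 pos [ 0.5144 -0.1987  0.0605] steps [-0.03  0.03  0.  ] turn [ 0.09  0.04 -0.08] F [-0.8  1.4 -0. ] w 0.324
21 -20.0 y@.058 0.1112 y@.078 0.1082
22 -42.0 y@.058 0.1109 y@.078 0.108
23 -19.0 y@.058 0.1106 y@.078 0.1078
30 31.0 y@.058 0.1086 y@.078 0.1061
60 26.0 y@.058 0.1001 y@.078 0.0989
61 35.0 y@.058 0.0998 y@.078 0.0987
91 -22.0 y@.058 0.0907 y@.078 0.0911
92 -25.0 y@.058 0.0904 y@.078 0.0908
94 36.0 y@.058 0.0897 y@.078 0.0903
95 35.0 y@.058 0.0893 y@.078 0.0901
117 -22.0 y@.058 0.0824 y@.078 0.0842
118 -28.0 y@.058 0.082 y@.078 0.084
[316.5  36. ]
```

View pics/c8.png

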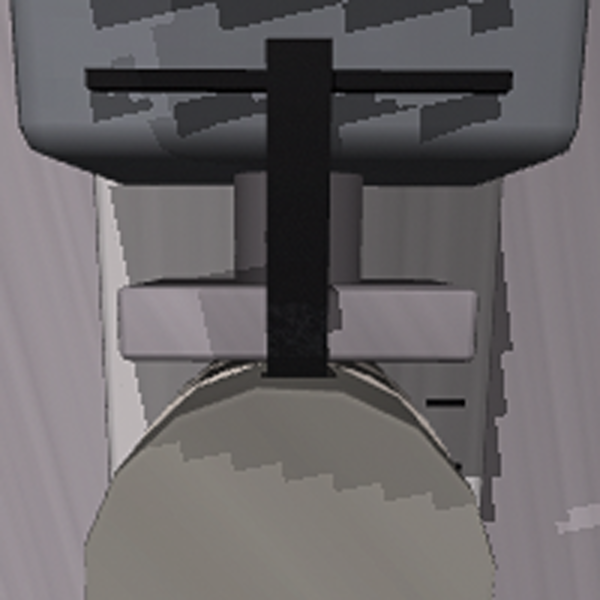

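The pointer tip is at crop row 40, past the front ridge (rows 70–92), by about 4 mm. The anvil is therefore in about 6 mm, which agrees with the 5.5 mm measured on its face. Releasing.

Request:
drive_tool(increments=[{"delta_pos": [0,0,0],"dr": [0,0,0]},{"delta_pos": [0,0,0],"dr": [0,0,0]},{"delta_pos": [0,0,0],"dr": [0,0,0]},{"delta_pos": [0,0,0],"dr": [0,0,0]},{"delta_pos": [0,0,0],"dr": [0,0,0]},{"delta_pos": [0,0,0],"dr": [0,0,0]}], grip=0.6)

```text
clock: 17.78
position: [0.5161, -0.196, 0.0609]
eef_rot: [0.002, 0.995, -0.1, -0.001]
wrist_force: [0.5, 0.4, -0.3]
width: 0.801
```

```bash
python3 - <<'E'
from h import *
tr();go([.5144,-.1987,.15])
E
```

```text
travel 0.0619 side 0.002
t 17.78 pos [ 0.5161 -0.196   0.0609] steps [-0.04  0.11 -2.97] turn [ 0.05  0.02 -0.01] F [ 0.5  0.4 -0.3] w 0.801
```

Request:
drive_tool(increments=[{"delta_pos": [-0.04,0.1,-0.3],"dr": [0.05,0,0]},{"delta_pos": [0,0,-0.6],"dr": [0,0,0]},{"delta_pos": [0,0,-0.8],"dr": [0,0,0]},{"delta_pos": [0,0,-0.8],"dr": [0,0,0]},{"delta_pos": [0,0,-0.8],"dr": [0,0,0]},{"delta_pos": [0,0,-0.6],"dr": [0,0,0]},{"delta_pos": [0,0,0],"dr": [0,0,0]},{"delta_pos": [0,0,0],"dr": [0,0,0]}])

```text
clock: 18.45
position: [0.5126, -0.1993, 0.1859]
eef_rot: [-0.001, 0.995, -0.099, -0.002]
wrist_force: [0.6, 1.0, -0.2]
width: 0.801
```

```bash
python3 - <<'E'
from h import *
go([.5144,-.1987,.19]);snap('wrist','w9.png')
cv2.imwrite('pics/c9.png',cv2.resize(cv2.imread('pics/w9.png')[0:330,230:410],None,fx=1.8*1,fy=1.8,interpolation=2))
p=camera_params('wrist')
d=np.array([0.197,0.980]); x=np.array([.98,-.197]);o=np.array([0.5121,-0.2109])+.002*d+.0013*x
for n,y,z in(("r1",.1075,.067),("r2",.1165,.067),("tip0",.105,.07),("tip7",.112,.07),("tip11.5",.1165,.07)):print(n,px(p,[*(o+y*d),z]))
E
```

```text
t 18.45 pos [ 0.5126 -0.1993  0.1859] steps [ 0.05 -0.03 -0.14] turn [-0.02  0.05 -0.  ] F [ 0.6  1.  -0.2] w 0.801
r1 [321.2  59. ]
r2 [321.3  43.4]
tip0 [321.2  63. ]
tip7 [321.3  50.8]
tip11.5 [321.3  42.9]
```

View pics/c9.png

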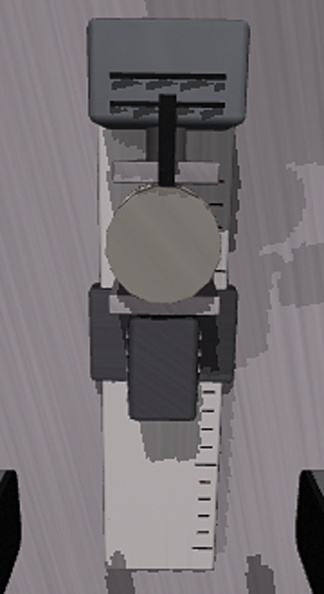

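The ridges are at crop rows 75 and 105 with the pointer tip between them at row ~95 (anvil in about 5.5 mm). The core is upright, on the axis and clamped, and the gripper is clear.

```bash
python3 -c "
from rig import order; print(order.sign_off())"
```

```text
the job is handed in; nothing more can be done
None
```

The tall core is clamped upright on the caliper beam with the pointer between the ridges. I handed the job in at about 18.5 s of the 53 s allowed; no verdict was reported.

- **Steps:** I took the core from the middle of the tray and stood it on the beam between the jaws. I then gripped the jaw block and slid it about 59 mm in short steps, let go and lifted clear.
- **Last check (wrist picture after release):** the pointer tip is between the ridges, about a third of the way in. That puts the anvil in about 5.5 mm. The core looks upright and on the axis to within about 2 mm. It appears to touch both jaw and anvil, though I judged that contact by eye.
- **Force spike at placing:** lowering the core onto the beam gave a short 61 N wrist reading through the held core, with the core then rising about 3 mm in the grip. I relaxed it, lowered again to about 4 N and released. This was under the 120 N wrist limit, but above the 40 N figure if that counts pressing through a held object.
- **Small disagreements:**
  - Estimates of the gap between core and anvil differed by about 3 mm, so I set the final position from the pointer.
  - The arm drifted about 3 mm forward as the fingers opened, and the pointer did not visibly shift.
- **Bystanders:** I did not re-measure their positions at the end. The arm never worked near the bottle or cobble. The short cores showed no contact in the pictures or the force readings.

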